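Fetch the opened half bottle from the back of the rack and restock behind the others

ROBOT

A 6-joint arm with a two-finger parallel gripper is mounted at the origin on a cart in front of the work surface, level with it; the furniture and walls round the work are solid. World frame = base frame: x ahead of the robot, y to its left, z up, the work surface at z = 0. Lengths are in m, angles in rad, forces in N, time in s.
With the tool pointing down it reaches from about 0.35 to 0.875 m from the base axis. Payload 4.2 kg.
Tool frame: the origin (TCP) lies at the very end of the fingers, on their centre line; the grasp point (between the pads) lies 19 mm behind it (arm.grip_depth is the distance from the TCP to the grasp point, in m); z points along the fingers, y is the line along which they close (so a half turn about z gives the same grasp; the last joint's range is limited). The gripper opens to 85 mm and grips with 20 to 120 N. Pads are 22 mm wide; open, the fingers measure 114 mm over their backs; the gripper's body (76 mm by 85 mm) begins 54 mm behind the grasp point. The pads swing forward as they close: fully open they stand 13 mm farther back than shut.
Start: joints at [-1.063, 0.385, 0.008, 0, -1.194, -0.259], TCP at [0.154, -0.606, 0.231] pointing down, gripper open.
Joint ranges: [-3.14, 3.14], [-1.21, 2.06], [-1.07, 1.41], [-3.16, 2.05], [-2.99, -0.16], [-3.1, 3.1]. Speed limits (rad/s): [2.79, 2.79, 3.14, 3.14, 3.14, 3.14].

INTERFACE

Orientations are given as a rotation vector (axis times angle).
In Python, from cell import arm gives the robot as it stands.
- The arm moves only by the tool step_arm, never from a script. Its arguments are lists of equal length, an entry for each row: "slide": the shift along the tool's x, y, z in mm, a list of three; "twist": the turn, a rotation vector about the tool's x, y, z in rad, a list of three; "fingers": the finger opening in mm, from 0 to 85.4. A call has 1 to 20 rows; each row shifts and turns the commanded pose from where the row before left it, along the tool's axes as they then stand; what a row does not reach is not made up. A row lasts 1/10 s, in which the tool goes at most 50 mm and 8.59 degrees, less where a joint would pass 70% of its speed; a pose out of reach is approached as far as the arm can. A call is refused whole if a number of a shift passes 50 or a number of a turn 0.15, either way. A call with a gripper value outside its range is refused whole. The fingers move at their own pace and stop on an object; the grip force is fixed at half the most. Time passes only in rows, so rows that do not move let the fingers close. It gives the time, the measured TCP pose, the force, the opening and the grip force at its end, in the units of the state.
- arm.state(): the state, without advancing time (a new reading comes with each control period).
- arm.get_image(name): name is "scene" or "side" or "wrist"; returns (picture, depth): 384x512x3 uint8, red, green, blue; 384x512 float32, m along the optical axis (not along the pixel's ray), 0 where there is no reading.
- arm.camera_params(name): a dict with "fx", "fy", "cx", "cy" (pixels), "k1" (the pictures are not rectified: a ray, as slopes to the right and down, at radius r is drawn at 1 + k1 r^2 times it, then the intrinsics apply), "eye" and "orientation" of the camera in the world; the wrist camera has in their place "hand_eye" (4x4, takes a point from camera to tool coordinates, whose origin is the TCP and whose axes are the flange's). Camera axes: x right, y down, z forward; pixel columns grow to the right and rows downward; lengths in m; the calibration is good to about 2 mm. A picture is of the moment at which its call begins: read the wrist's pose just before it. camera_params takes no time and is no camera call.
- arm.finish_job(): hands the job in; it is judged then, once.
The state is a dict: "clock": time; "joints": joint angles; "joint_vel": joint speeds; "effort": joint torques, N m; "tcp_pos": TCP position; "eef_rot": TCP orientation; "ft_force": force on the tool from outside, world axes, zero at the start; "wrist_torque": the same for the moment, N m; "grip_width": finger opening in m; "grip_force": force on a finger pad.
Only numpy, scipy, OpenCV 4.12 (cv2) and the standard library are available. Lean on these libraries where they do the work, as an engineer would, in place of code of your own. Each camera call takes 0.05 s, during which the arm holds its last target. There are 200 camera calls.

TASK

The opened, re-corked half bottle has ended up at the back of one lane of the bottle rack, behind two sealed ones; the slotted top lets bottles in and out only through the open front. Take it out and stand it in the round wooden bottle coaster, put the sealed half bottle that stands by itself on the chest into its old place at the back of that lane, and put the two bottles you had to clear away back where each of them stood. Keep every bottle upright and leave the other lane's bottles as they are.

Things in the scene. Friction and masses are not known exactly. Their poses are not given: they have to be found in the camera images.
- bottle_rack: Fixed wooden rack, 190 mm wide (y), 198 high, x -107 to +119. Origin on the chest top; -x open front (to the robot), +x closed back, +y left. Floor z 12 mm. Two lanes, 76 mm wide, centres y +44 (left) and -44; places x -68 front, 0, +68 back. Top board z 190-198 has a 44 mm slot over each lane: necks stand through it, bodies cannot; lift 3-5 mm and slide. Free in front of x -140.
- bottle_coaster: Round dark-wood bottle coaster with cork floor, fixed, on the chest top left of the rack. 94 mm outside, about 80 mm inside, rim 22 mm high, cork floor 6 mm above the chest; origin at the centre of its underside. The chest top before the rack, left of coaster and lone bottle, and for 12 cm right of the rack's front and middle places is empty.
- recorked: The opened half bottle: pale glass, no capsule, a bare cork standing out of its mouth. Starts at the back of the left or right lane. 59 mm diameter, 268 mm tall with the cork, 0.3 to 0.55 kg. Body to about 150 mm, then the shoulder; glass neck 26 mm wide from 190 to 240 mm, the cork above: take it by the glass neck, not the cork. Origin: centre of its underside, z up.
- green_left: Sealed half bottle of green glass with cream label and gold capsule. Starts in the front or the middle place of the left lane. 59 mm diameter, 241 mm tall, 0.5 to 0.9 kg, origin at the centre of its underside, z up. Body to about 150 mm, then the shoulder; neck 24 to 28 mm wide from 190 mm to the top: take it there from above, firmly: a loosely held bottle swings.
- dark_left: Sealed half bottle of near-black glass with white capsule. Starts in the front or the middle place of the left lane. 59 mm diameter, 241 mm tall, 0.5 to 0.9 kg, origin at the centre of its underside, z up. Body to about 150 mm, then the shoulder; neck 24 to 28 mm wide from 190 mm to the top: take it there from above, firmly: a loosely held bottle swings.
- green_right: Sealed half bottle of green glass with cream label and gold capsule. Starts in the front or the middle place of the right lane. 59 mm diameter, 241 mm tall, 0.5 to 0.9 kg, origin at the centre of its underside, z up. Body to about 150 mm, then the shoulder; neck 24 to 28 mm wide from 190 mm to the top: take it there from above, firmly: a loosely held bottle swings.
- dark_right: Sealed half bottle of near-black glass with white capsule. Starts in the front or the middle place of the right lane. 59 mm diameter, 241 mm tall, 0.5 to 0.9 kg, origin at the centre of its underside, z up. Body to about 150 mm, then the shoulder; neck 24 to 28 mm wide from 190 mm to the top: take it there from above, firmly: a loosely held bottle swings.
- dark_back: Sealed half bottle of near-black glass with white capsule. Starts at the back of the lane that does not hold the opened bottle, and stays there. 59 mm diameter, 241 mm tall, 0.5 to 0.9 kg, origin at the centre of its underside, z up. Body to about 150 mm, then the shoulder; neck 24 to 28 mm wide from 190 mm to the top: take it there from above, firmly: a loosely held bottle swings.
- green_new: Sealed half bottle of green glass with cream label and gold capsule. Starts by itself on the chest left of the rack, nearer or farther than the coaster. 59 mm diameter, 241 mm tall, 0.5 to 0.9 kg, origin at the centre of its underside, z up. Body to about 150 mm, then the shoulder; neck 24 to 28 mm wide from 190 mm to the top: take it there from above, firmly: a loosely held bottle swings.

How it is judged:
At the end, for the whole second after the job is handed in: Re-corked bottle on the coaster floor within 14 mm of its centre; lone bottle in the rack within 15 mm of the back place the re-corked one had; the other five bottles each within 15 mm of where they started; all seven upright within 0.08 rad and at rest (horizontal distance between recorked and bottle_coaster below 0.014 m and z of recorked in the frame of bottle_coaster between 0.002 and 0.01 m and x of green_new in the frame of bottle_rack between 0.053 and 0.083 m and (y of green_new in the frame of bottle_rack between 0.029 and 0.059 m or y of green_new in the frame of bottle_rack between -0.059 and -0.029 m) and z of green_new in the frame of bottle_rack between 0.008 and 0.016 m and distance of each of green_left, dark_left, green_right, dark_right, dark_back from where it was at the start of the episode below 0.015 m and angle between each of green_left, dark_left, green_right, dark_right, dark_back, green_new, recorked's own z axis and vertical below 0.08 rad and linear speed of each of green_left, dark_left, green_right, dark_right, dark_back, green_new, recorked below 0.02 m/s); the robot touches nothing.
It fails at once if a bottle is tipped (more than 0.5 rad from upright) (angle between any of green_left, dark_left, green_right, dark_right, dark_back, green_new, recorked's own z axis and vertical above 0.5 rad).
It also fails if it takes over 120 s, if anything falls off the work surface, if the arm or the gripper's body presses on something with over 40 N, if the wrist force passes 120 N, or if a joint passes its speed limit or range.

## Working session

There is one attempt and no reset: what is moved stays moved. The work goes in short steps, Python scripts to look and compute and a tool call to move; the robot and the scene stay as the last step left them, time stands still between calls to the robot, and variables do not carry over. Pictures are saved under pics/ and viewed, at most 14 in all, crops included, and the job is handed in when it is done.

Besides the shell and the picture viewer there is one more tool, called after "Request:" as a command line: name --argument value ..., lists and objects as JSON in quotes. step_arm: Moves the arm, as the interface text tells. Its arguments: {"type":"object","properties":{"slide":{"type":"array"},"twist":{"type":"array"},"fingers":{"type":"array"}},"required":["slide","twist","fingers"]}

```bash
ls; mkdir -p pics
python3 - <<'E'
from cell import arm
import cv2, numpy as np
print(arm.state())
for n in ("scene","side"):
    im,d=arm.get_image(n); cv2.imwrite(f"pics/{n}0.png",im[:,:,::-1]); np.savez(f"{n}0.npz",im=im,d=d); print(n,arm.camera_params(n),(d>0).mean())
print(arm.camera_params("wrist"))
E
```

```text
pics
{'clock': 0.0, 'joints': array([-1.06341303e+00,  3.85546425e-01,  6.63561060e-03, -4.67644322e-04,
       -1.19399332e+00, -2.58580518e-01]), 'joint_vel': array([ 0.00048573, -0.00045348, -0.00038206,  0.00110907,  0.00030383,
        0.00129803]), 'effort': array([ 5.40593737e-04, -3.92287552e+01,  1.88405192e+01,  4.18646783e+00,
       -4.64760902e-03,  4.82206648e-07]), 'tcp_pos': array([ 0.15376094, -0.60519742,  0.23023618]), 'eef_rot': array([ 0.38949443, -3.11696515, -0.0033258 ]), 'ft_force': array([ 0.09554584, -0.5969938 ,  0.42646113]), 'wrist_torque': array([-0.03721443,  0.01854034,  0.008858  ]), 'grip_force': 0.0, 'grip_width': 0.08520246565555688}
scene {'fx': 453.758438931373, 'fy': 453.758438931373, 'cx': 263.1823315257404, 'cy': 195.394954817716, 'k1': -0.07763071982205375, 'eye': array([0.11683357, 0.68199484, 0.54977915]), 'orientation': array([-0.75270674,  2.46176817, -1.24442669])} 0.9959462483723959
side {'fx': 481.94530063317166, 'fy': 481.94530063317166, 'cx': 246.78721507091564, 'cy': 189.65052034264892, 'k1': -0.041585413399170164, 'eye': array([ 0.92976998, -0.06787834,  0.831072  ]), 'orientation': array([-2.23722645, -1.49437226,  0.39142467])} 0.9959055582682291
{'fx': 266.6294119260539, 'fy': 266.6294119260539, 'cx': 259.5864056934527, 'cy': 189.0711134100964, 'k1': -0.06061267861256392, 'hand_eye': array([[ 5.19792555e-04, -9.49596175e-01, -3.13475414e-01,
         8.18467994e-02],
       [ 9.99999841e-01,  5.62802492e-04, -4.67105889e-05,
         1.84003127e-04],
       [ 2.20780940e-04, -3.13475339e-01,  9.49596316e-01,
        -1.43454357e-01],
       [ 0.00000000e+00,  0.00000000e+00,  0.00000000e+00,
         1.00000000e+00]])}
```

View pics/scene0.png

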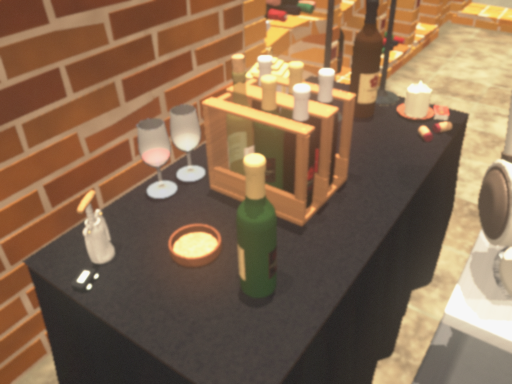

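View pics/side0.png

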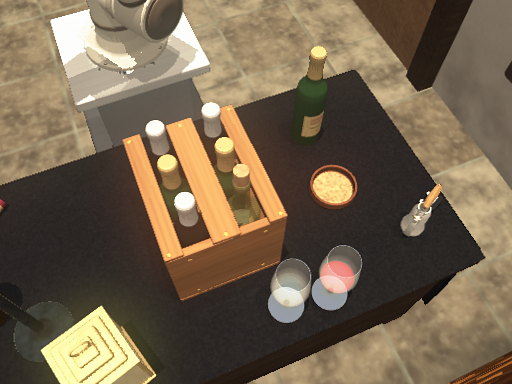

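Scene and side views show the re-corked bottle in the left lane at the back (side 241,178). The dark bottle is in front of it (211,115) and the green one is in the middle (225,152). The lone green bottle (scene 257,220) stands nearer than the coaster (scene 195,243). I'll measure these from the depth.

```bash
cat > h.py <<'E'
import numpy as np, cv2
from scipy.spatial.transform import Rotation as R
from cell import arm
def rays(n,uv,p=None):
    p=p or arm.camera_params(n)
    K=np.array([[p['fx'],0,p['cx']],[0,p['fy'],p['cy']],[0,0,1]])
    xy=cv2.undistortPoints(np.asarray(uv,float).reshape(-1,1,2),K,np.array([p['k1'],0,0,0,0.]))[:,0]
    return np.c_[xy,np.ones(len(xy))]
def pose(n):
    p=arm.camera_params(n)
    if n!='wrist': return R.from_rotvec(p['orientation']).as_matrix(),p['eye']
    s=arm.state(); T=np.eye(4); T[:3,:3]=R.from_rotvec(s['eef_rot']).as_matrix(); T[:3,3]=s['tcp_pos']; T=T@p['hand_eye']
    return T[:3,:3],T[:3,3]
def cloud(n,d,P=None):
    Rm,e=P or pose(n); v,u=np.mgrid[:384,:512]
    r=rays(n,np.c_[u.ravel(),v.ravel()])
    return ((r*d.ravel()[:,None])@Rm.T+e).reshape(384,512,3)
def onplane(n,uv,z,P=None):
    Rm,e=P or pose(n); r=rays(n,uv)@Rm.T; return e+r*((z-e[2])/r[:,2])[:,None]
def axis(p,r=None):
    "circle fit in xy"
    A=np.c_[2*p[:,:2],np.ones(len(p))]; c=np.linalg.lstsq(A,(p[:,:2]**2).sum(1),rcond=None)[0]
    return c[:2],np.sqrt(c[2]+c[:2]@c[:2])
E
python3 - <<'E'
from h import *
for n in ("scene","side"):
    f=np.load(n+"0.npz"); C=cloud(n,f['d']); 
    print(n)
    m=(C[...,0]>.3)&(C[...,0]<.8)&(C[...,1]>-.35)&(C[...,1]<.45)
    g=m&(abs(C[...,2])<.01); print("table z",np.median(C[g][:,2]))
    # board
    b=m&(C[...,2]>.188)&(C[...,2]<.205)
    L,k,st,ce=cv2.connectedComponentsWithStats(b.astype(np.uint8))[:4] if 0 else cv2.connectedComponentsWithStats(b.astype(np.uint8))
    bp=C[b&(C[...,2]>.194)]
    if n=='side':
        big=np.argmax(st[1:,4])+1; q=C[L==big if 0 else k==big]; q=q[q[:,2]>.193]
        print("board",cv2.minAreaRect((q[:,:2]*1000).astype(np.float32)),np.median(q[:,2]),len(q))
    t=m&(C[...,2]>.215)&(C[...,2]<.30)
    L,k,st,ce=cv2.connectedComponentsWithStats(t.astype(np.uint8))
    for i in range(1,L):
        if st[i,4]<30: continue
        q=C[k==i]; top=q[:,2].max(); tt=q[q[:,2]>np.percentile(q[:,2],80)]
        print(ce[i].round(),st[i,4],"top",top.round(4),"ctr top",((np.percentile(tt,2,0)+np.percentile(tt,98,0))/2)[:2].round(4),"mean",q.mean(0).round(4), "circ",axis(q))
    r=m&(C[...,2]>.016)&(C[...,2]<.026)&(C[...,1]>.1)
    L,k,st,ce=cv2.connectedComponentsWithStats(r.astype(np.uint8))
    for i in range(1,L):
        if st[i,4]>60:
            q=C[k==i]; print("rim",ce[i],st[i],axis(q),((np.percentile(q,1,0)+np.percentile(q,99,0))/2).round(4))
E
```

```text
scene
table z -0.0008228097423428338
[330.  20.] 245 top 0.2997 ctr top [ 0.6141 -0.315 ] mean [ 0.6133 -0.3132  0.258 ] circ (array([ 0.61456353, -0.31548724]), np.float64(0.005932491592551207))
[239.  73.] 495 top 0.2799 ctr top [0.6059 0.0552] mean [0.6028 0.06   0.2492] circ (array([0.60624292, 0.05573937]), np.float64(0.00980852369861021))
[267.  78.] 640 top 0.2533 ctr top [0.573  0.0141] mean [0.5653 0.024  0.2371] circ (array([0.57034044, 0.01951759]), np.float64(0.05350870783794057))
[299.  86.] 672 top 0.2542 ctr top [0.5055 0.0145] mean [0.4968 0.0269 0.2374] circ (array([0.50157142, 0.01994281]), np.float64(0.05664107624112382))
[325.  80.] 343 top 0.252 ctr top [ 0.4725 -0.0297] mean [ 0.4696 -0.0226  0.2369] circ (array([ 0.47218449, -0.02789457]), np.float64(0.011217695474084105))
[255. 166.] 487 top 0.241 ctr top [0.4162 0.2727] mean [0.4133 0.2781 0.232 ] circ (array([0.4159911 , 0.27450697]), np.float64(0.011028729839343556))
rim [227.85       187.10714286] [210 179  36  18 140] (array([0.61071327, 0.17491355]), np.float64(0.0751009701818877)) [0.6111 0.1048 0.021 ]
[... 1409 characters left out ...]
[ 0.5476 -0.0333  0.2426] circ (array([ 0.54451025, -0.03301953]), np.float64(0.010835784123031964))
[241. 182.] 586 top 0.2808 ctr top [0.6114 0.0538] mean [0.6174 0.0518 0.2569] circ (array([0.6137922 , 0.05314758]), np.float64(0.009604980722819572))
[185. 205.] 495 top 0.2538 ctr top [ 0.6105 -0.0294] mean [ 0.6155 -0.0301  0.2438] circ (array([ 0.61287436, -0.02981587]), np.float64(0.010751720710842887))
rim [302.88607595 136.74683544] [291 127  28  15  79] (array([0.42015715, 0.27312517]), np.float64(0.029330515270722432)) [0.43   0.2665 0.021 ]
rim [333.06377551 185.57397959] [310 165  47  42 392] (array([0.56324303, 0.26452138]), np.float64(0.04345885176726918)) [0.5632 0.2646 0.0198]
```

Request:
step_arm --slide '[[0,0,-40],[0,0,-40],[0,0,-40],[-20,39,0],[-20,39,0],[-20,39,0],[-20,39,0],[-20,39,0],[-20,39,0],[-20,39,0],[-20,39,0],[-20,39,0],[-20,39,0],[-20,39,0],[-20,39,0],[-20,39,0],[-20,39,0],[-20,39,0],[-20,39,0],[-20,39,0]]' --twist '[[0,0,0.124],[0,0,0.124],[0,0,0],[0,0,0],[0,0,0],[0,0,0],[0,0,0],[0,0,0],[0,0,0],[0,0,0],[0,0,0],[0,0,0],[0,0,0],[0,0,0],[0,0,0],[0,0,0],[0,0,0],[0,0,0],[0,0,0],[0,0,0]]' --fingers '[60,60,60,60,60,60,60,60,60,60,60,60,60,60,60,60,60,60,60,60]'

```text
clock: 2.1
tcp_pos: [0.4936, 0.0593, 0.3511]
eef_rot: [0.002, -3.141, 0.0]
ft_force: [0.9, -1.0, -0.4]
grip_width: 0.0601
grip_force: 0.0
```

Request:
step_arm --slide '[[0,0,0],[0,0,0],[0,0,0]]' --twist '[[0,0,0],[0,0,0],[0,0,0]]' --fingers '[60,60,60]'

```text
clock: 2.4
tcp_pos: [0.4929, 0.057, 0.3511]
eef_rot: [0.001, -3.141, 0.001]
ft_force: [-0.2, -0.1, 0.6]
grip_width: 0.06
grip_force: 0.0
```

```bash
cat > w.py <<'E'
from h import *
import sys
P=pose('wrist'); s=arm.state(); im,d=arm.get_image('wrist'); cv2.imwrite(f"pics/w{sys.argv[1]}.png",im[:,:,::-1]); np.savez("w.npz",im=im,d=d)
print(s['clock'],s['tcp_pos'],s['eef_rot'],s['grip_width'],s['joints'].round(2))
C=cloud('wrist',d,P)
m=(C[...,0]>.3)&(C[...,0]<.8)&(C[...,1]>-.3)&(C[...,1]<.4)
t=m&(C[...,2]>float(sys.argv[2]))&(C[...,2]<.30)&(d>.1)
L,k,st,ce=cv2.connectedComponentsWithStats(t.astype(np.uint8))
for i in range(1,L):
    if st[i,4]<60: continue
    q=C[k==i]; top=np.percentile(q[:,2],95); tt=q[q[:,2]>top-.004]
    print(ce[i].round(),st[i,4],"top",top.round(4),"ctr",((np.percentile(tt,2,0)+np.percentile(tt,98,0))/2)[:2].round(4),im[k==i].mean(0).round())
b=m&(C[...,2]>.190)&(C[...,2]<.202)
q=C[b]
if len(q)>500: print("board",np.percentile(q,[1,50,99],axis=0).round(4).tolist())
E
python3 w.py 1 .225
```

```text
2.4 [0.49293461 0.05697459 0.35114563] [ 6.42654619e-04 -3.14095423e+00  5.16666178e-04] 0.0600398328369588 [ 0.44  0.1  -0.08  0.   -1.4  -2.01]
[478. 113.] 920 top 0.2422 ctr [0.4181 0.2723] [195. 155.  91.]
[171. 169.] 874 top 0.2544 ctr [ 0.4731 -0.0289] [225. 219. 211.]
[262. 169.] 789 top 0.2545 ctr [0.4731 0.0595] [201. 181. 156.]
[176. 228.] 805 top 0.254 ctr [ 0.5381 -0.0311] [213. 197. 133.]
[258. 232.] 733 top 0.254 ctr [0.5409 0.0547] [219. 204. 133.]
[258. 291.] 1042 top 0.2806 ctr [0.6072 0.0544] [165. 140.  91.]
board [[0.4256, -0.0807, 0.1911], [0.5235, 0.0178, 0.1988], [0.6549, 0.2605, 0.2006]]
```

View pics/w1.png

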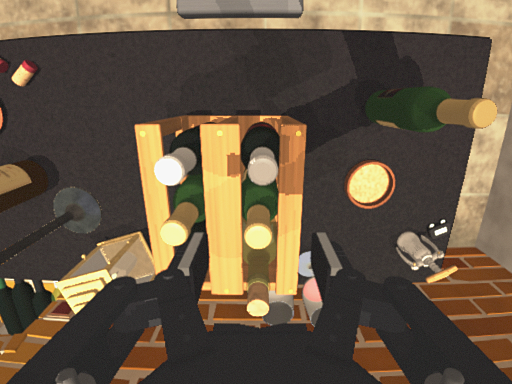

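The wrist view shows the left lane's dark cap at (262,169), the gold cap at (258,232), the cork at (258,291) and the coaster at (370,184). Depth positions are consistent. I'll grasp dark_left first.

Request:
step_arm --slide '[[20,2,0],[0,0,40],[0,0,40],[0,0,40],[0,0,14],[0,0,10],[0,0,0],[0,0,0],[0,0,0],[0,0,0],[0,0,0],[0,0,0]]' --twist '[[0,0,0],[0,0,0],[0,0,0],[0,0,0],[0,0,0],[0,0,0],[0,0,0],[0,0,0],[0,0,0],[0,0,0],[0,0,0],[0,0,0]]' --fingers '[60,60,60,60,60,60,60,10,10,10,10,10]'

```text
clock: 3.65
tcp_pos: [0.4743, 0.0597, 0.2088]
eef_rot: [-0.002, 3.139, 0.001]
ft_force: [-0.2, -0.6, 5.4]
grip_width: 0.0256
grip_force: 59.5
```

Request:
step_arm --slide '[[0,0,-2],[0,0,-2],[0,0,0],[4,-1,0],[8,-1,0],[12,-1,0],[14,0,0],[14,0,0],[14,0,0],[14,0,0],[12,0,0],[8,0,0],[5,0,0],[3,0,0],[0,0,0]]' --twist '[[0,0,0],[0,0,0],[0,0,0],[0,0,0],[0,0,0],[0,0,0],[0,0,0],[0,0,0],[0,0,0],[0,0,0],[0,0,0],[0,0,0],[0,0,0],[0,0,0],[0,0,0]]' --fingers '[10,10,10,10,10,10,10,10,10,10,10,10,10,10,10]'

```text
clock: 5.15
tcp_pos: [0.3653, 0.0565, 0.2114]
eef_rot: [-0.002, 3.141, 0.0]
ft_force: [0.2, 0.3, -6.4]
grip_width: 0.0259
grip_force: 59.3
```

Run:
```python
from h import *
im,d=arm.get_image("scene"); cv2.imwrite("pics/s1.png",im[:,:,::-1]); print(arm.state()['tcp_pos'],arm.state()['ft_force'])
```

```text
[0.36570217 0.05662048 0.21142275] [ 0.44537479  0.97240084 -6.5838922 ]
```

View pics/s1.png

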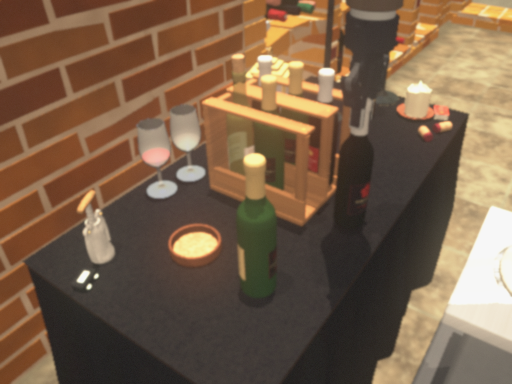

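Request:
step_arm --slide '[[0,-5,0],[0,-12,0],[0,-20,0],[0,-20,0],[0,-20,0],[0,-20,0],[0,-20,0],[0,-20,0],[0,-20,0],[0,-20,0],[0,-15,0],[0,-8,0],[0,-4,0],[0,0,0]]' --twist '[[0,0,0],[0,0,0],[0,0,0],[0,0,0],[0,0,0],[0,0,0],[0,0,0],[0,0,0],[0,0,0],[0,0,0],[0,0,0],[0,0,0],[0,0,0],[0,0,0]]' --fingers '[10,10,10,10,10,10,10,10,10,10,10,10,10,10]'

```text
clock: 6.6
tcp_pos: [0.3656, -0.1478, 0.2111]
eef_rot: [-0.0, -3.141, -0.0]
ft_force: [0.2, -0.6, -6.5]
grip_width: 0.0258
grip_force: 59.8
```

Request:
step_arm --slide '[[-5,0,0],[-10,0,0],[-16,0,0],[-20,0,0],[-20,0,0],[-20,0,0],[-20,0,0],[-20,0,0],[-20,0,0],[-16,0,0],[-10,0,0],[-5,0,0],[-3,0,0],[0,0,0]]' --twist '[[0,0,0],[0,0,0],[0,0,0],[0,0,0],[0,0,0],[0,0,0],[0,0,0],[0,0,0],[0,0,0],[0,0,0],[0,0,0],[0,0,0],[0,0,0],[0,0,0]]' --fingers '[10,10,10,10,10,10,10,10,10,10,10,10,10,10]'

```text
clock: 8.0
tcp_pos: [0.5506, -0.1473, 0.2111]
eef_rot: [0.001, -3.141, -0.0]
ft_force: [-0.0, -0.1, -6.2]
grip_width: 0.0257
grip_force: 59.8
```

Request:
step_arm --slide '[[0,0,6],[0,0,4],[0,0,2],[0,0,2],[0,0,0]]' --twist '[[0,0,0],[0,0,0],[0,0,0],[0,0,0],[0,0,0]]' --fingers '[10,10,10,10,10]'

```text
clock: 8.5
tcp_pos: [0.5505, -0.1475, 0.1973]
eef_rot: [0.001, -3.142, 0.0]
ft_force: [0.4, -0.5, -4.9]
grip_width: 0.0258
grip_force: 60.2
```

Request:
step_arm --slide '[[0,0,1],[0,0,0.5],[0,0,0],[0,0,0],[0,0,-15],[0,0,-40],[0,0,-40],[2,40,0],[2,40,0],[2,40,0],[2,40,0],[2,42,0],[0,0,0],[0,0,30],[0,0,30],[0,0,22],[0,0,0],[0,0,0]]' --twist '[[0,0,0],[0,0,0],[0,0,0],[0,0,0],[0,0,0],[0,0,0],[0,0,0],[0,0,0],[0,0,0],[0,0,0],[0,0,0],[0,0,0],[0,0,0],[0,0,0],[0,0,0],[0,0,0],[0,0,0],[0,0,0]]' --fingers '[10,10,50,50,50,50,50,50,50,50,50,50,50,50,50,50,50,50]'

```text
clock: 10.3
tcp_pos: [0.5413, 0.0543, 0.2099]
eef_rot: [-0.001, 3.14, -0.001]
ft_force: [0.2, 0.0, 0.2]
grip_width: 0.05
grip_force: 0.0
```

Request:
step_arm --slide '[[0,0,2],[0,0,0],[0,0,0],[0,0,0],[0,0,0]]' --twist '[[0,0,0],[0,0,0],[0,0,0],[0,0,0],[0,0,0]]' --fingers '[50,10,10,10,10]'

```text
clock: 10.8
tcp_pos: [0.5412, 0.0548, 0.2081]
eef_rot: [-0.002, 3.139, 0.001]
ft_force: [-0.8, 1.1, 5.0]
grip_width: 0.0255
grip_force: 59.0
```

Request:
step_arm --slide '[[0,0,-2],[0,0,-2],[0,0,0],[4,1,0],[8,1,0],[12,0,0],[16,0,0],[16,0,0],[16,0,0],[16,0,0],[16,0,0],[16,0,0],[16,0,0],[16,0,0],[12,0,0],[7,0,0],[4,0,0],[0,0,0]]' --twist '[[0,0,0],[0,0,0],[0,0,0],[0,0,0],[0,0,0],[0,0,0],[0,0,0],[0,0,0],[0,0,0],[0,0,0],[0,0,0],[0,0,0],[0,0,0],[0,0,0],[0,0,0],[0,0,0],[0,0,0],[0,0,0]]' --fingers '[10,10,10,10,10,10,10,10,10,10,10,10,10,10,10,10,10,10]'

```text
clock: 12.6
tcp_pos: [0.3652, 0.0565, 0.211]
eef_rot: [-0.002, 3.141, 0.0]
ft_force: [0.1, -0.0, -5.6]
grip_width: 0.026
grip_force: 59.3
```

Request:
step_arm --slide '[[0,-5,0],[0,-12,0],[0,-20,0],[0,-20,0],[0,-20,0],[0,-20,0],[0,-20,0],[0,-20,0],[0,-20,0],[0,-20,0],[0,-15,0],[0,-8,0],[0,-4,0],[0,0,0]]' --twist '[[0,0,0],[0,0,0],[0,0,0],[0,0,0],[0,0,0],[0,0,0],[0,0,0],[0,0,0],[0,0,0],[0,0,0],[0,0,0],[0,0,0],[0,0,0],[0,0,0]]' --fingers '[10,10,10,10,10,10,10,10,10,10,10,10,10,10]'

```text
clock: 14.0
tcp_pos: [0.3657, -0.1478, 0.2107]
eef_rot: [-0.0, -3.141, -0.0]
ft_force: [0.3, 0.4, -5.7]
grip_width: 0.0254
grip_force: 59.7
```

Request:
step_arm --slide '[[-5,0,0],[-10,0,0],[-15,0,0],[-15,0,0],[-15,0,0],[-15,0,0],[-13,0,0],[-7,0,0],[-3,0,0],[0,0,0],[0,0,6],[0,0,4],[0,0,2],[0,0,2],[0,0,1],[0,0,0]]' --twist '[[0,0,0],[0,0,0],[0,0,0],[0,0,0],[0,0,0],[0,0,0],[0,0,0],[0,0,0],[0,0,0],[0,0,0],[0,0,0],[0,0,0],[0,0,0],[0,0,0],[0,0,0],[0,0,0]]' --fingers '[10,10,10,10,10,10,10,10,10,10,10,10,10,10,10,10]'

```text
clock: 15.6
tcp_pos: [0.4636, -0.1476, 0.1962]
eef_rot: [-0.002, 3.141, -0.0]
ft_force: [0.1, -1.1, -2.9]
grip_width: 0.0259
grip_force: 60.1
```

Request:
step_arm --slide '[[0,0,0.5],[0,0,0],[0,0,0],[0,0,-14],[0,0,-45],[0,0,-45],[-28,40,0],[-28,40,0],[-28,40,0],[-28,40,0],[-31,42,0],[0,0,0],[0,0,0],[0,0,30],[0,0,30],[0,0,24],[0,0,3],[0,0,0]]' --twist '[[0,0,0],[0,0,0],[0,0,0],[0,0,0],[0,0,0],[0,0,0],[0,0,0],[0,0,0],[0,0,0],[0,0,0],[0,0,0],[0,0,0],[0,0,0],[0,0,0],[0,0,0],[0,0,0],[0,0,0],[0,0,0]]' --fingers '[10,50,50,50,50,50,50,50,50,50,50,50,50,50,50,50,50,50]'

```text
clock: 17.4
tcp_pos: [0.605, 0.0519, 0.2131]
eef_rot: [-0.0, 3.141, -0.001]
ft_force: [-0.2, 0.3, -0.1]
grip_width: 0.0499
grip_force: 0.0
```

Run:
```python
from h import *
im,d=arm.get_image("scene"); a=im[:300,150:460]
im2,d=arm.get_image("side"); b=im2[:300,60:370]
cv2.imwrite("pics/c2.png",np.hstack([a,b])[:,:,::-1]); s=arm.state(); print(s['tcp_pos'],s['ft_force'],s['joints'].round(2))
```

```text
[0.6060194  0.0524865  0.21454048] [-0.44535038  0.18470919 -0.03631827] [ 0.35  0.37 -0.06  0.   -1.14 -1.92]
```

View pics/c2.png

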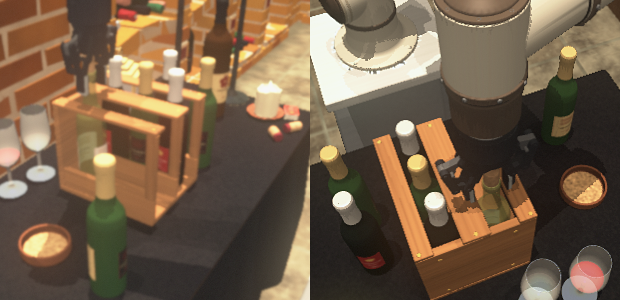

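The crop shows both parked bottles standing right of the rack and the fingers straddling the re-corked neck. Closing now.

Request:
step_arm --slide '[[-1,2,1],[0,0,0],[0,0,0],[0,0,0],[0,0,0],[0,0,0]]' --twist '[[0,0,0],[0,0,0],[0,0,0],[0,0,0],[0,0,0],[0,0,0]]' --fingers '[50,50,10,10,10,10]'

```text
clock: 18.1
tcp_pos: [0.6065, 0.0549, 0.2119]
eef_rot: [-0.002, 3.14, 0.0]
ft_force: [-0.5, 0.1, 2.8]
grip_width: 0.0257
grip_force: 59.3
```

Request:
step_arm --slide '[[0,0,-2],[0,0,-2],[0,0,0],[4,1,0],[8,1,0],[12,0,0],[16,0,0],[16,0,0],[16,0,0],[16,0,0],[16,0,0],[16,0,0],[16,0,0],[16,0,0],[16,0,0],[16,0,0],[16,0,0],[16,0,0],[12,0,0],[12,0,0]]' --twist '[[0,0,0],[0,0,0],[0,0,0],[0,0,0],[0,0,0],[0,0,0],[0,0,0],[0,0,0],[0,0,0],[0,0,0],[0,0,0],[0,0,0],[0,0,0],[0,0,0],[0,0,0],[0,0,0],[0,0,0],[0,0,0],[0,0,0],[0,0,0]]' --fingers '[10,10,10,10,10,10,10,10,10,10,10,10,10,10,10,10,10,10,10,10]'

```text
clock: 20.1
tcp_pos: [0.3649, 0.0564, 0.2155]
eef_rot: [-0.001, 3.141, 0.001]
ft_force: [-0.3, 1.3, -4.5]
grip_width: 0.0257
grip_force: 59.1
```

Request:
step_arm --slide '[[5,0,0],[0,0,0]]' --twist '[[0,0,0],[0,0,0]]' --fingers '[10,10]'

```text
clock: 20.3
tcp_pos: [0.3606, 0.0567, 0.2155]
eef_rot: [-0.003, 3.141, 0.001]
ft_force: [0.5, -1.2, -4.3]
grip_width: 0.0258
grip_force: 59.2
```

Request:
step_arm --slide '[[0,4,-4],[0,9,-8],[0,15,-8],[0,15,-6],[0,18,0],[0,18,0],[0,14,0],[0,10,0],[-5,5,0],[-10,0,0],[-15,0,0],[-20,0,0],[-20,0,0],[-20,0,0],[-20,0,0],[-20,0,0],[-20,0,0],[-15,0,0],[-8,0,0],[-4,0,0]]' --twist '[[0,0,0],[0,0,0],[0,0,0],[0,0,0],[0,0,0],[0,0,0],[0,0,0],[0,0,0],[0,0,0],[0,0,0],[0,0,0],[0,0,0],[0,0,0],[0,0,0],[0,0,0],[0,0,0],[0,0,0],[0,0,0],[0,0,0],[0,0,0]]' --fingers '[10,10,10,10,10,10,10,10,10,10,10,10,10,10,10,10,10,10,10,10]'

```text
clock: 22.3
tcp_pos: [0.5391, 0.1639, 0.2405]
eef_rot: [-0.002, -3.14, 0.001]
ft_force: [-0.1, -0.7, -4.3]
grip_width: 0.0256
grip_force: 59.5
```

Run:
```python
from h import *
f=np.load("w.npz"); p=arm.camera_params("wrist"); T=np.eye(4)
T[:3,:3]=R.from_rotvec([6.4e-4,-3.14095,5.2e-4]).as_matrix(); T[:3,3]=[.49293,.05697,.35115]; T=T@p['hand_eye']
C=cloud("wrist",f['d'],(T[:3,:3],T[:3,3]))
m=(C[...,2]>.015)&(C[...,2]<.027)&(abs(C[...,0]-.559)<.06)&(abs(C[...,1]-.265)<.06)
q=C[m]; print(len(q),axis(q),((np.percentile(q,1,0)+np.percentile(q,99,0))/2))
print(arm.state()['tcp_pos'],arm.state()['ft_force'])
```

```text
503 (array([0.5583601 , 0.26417692]), np.float64(0.04321710787813323)) [0.55841743 0.26486344 0.0196162 ]
[0.53913187 0.16390169 0.2404793 ] [-0.08592265 -0.69733745 -4.26183317]
```

Request:
step_arm --slide '[[-4,5,0],[-7,10,0],[-6,16,0],[-2.5,18,0],[0,18,0],[0,16,0],[0,10,0],[0,5,0],[0,2.5,0],[0,0,0],[0,0,8],[0,0,10],[0,0,8],[0,0,4],[0,0,2],[0,0,1],[0,0,0]]' --twist '[[0,0,0],[0,0,0],[0,0,0],[0,0,0],[0,0,0],[0,0,0],[0,0,0],[0,0,0],[0,0,0],[0,0,0],[0,0,0],[0,0,0],[0,0,0],[0,0,0],[0,0,0],[0,0,0],[0,0,0]]' --fingers '[10,10,10,10,10,10,10,10,10,10,10,10,10,10,10,10,10]'

```text
clock: 24.0
tcp_pos: [0.5576, 0.2654, 0.2084]
eef_rot: [-0.001, 3.141, 0.0]
ft_force: [-0.4, 0.2, -4.0]
grip_width: 0.0256
grip_force: 59.6
```

Request:
step_arm --slide '[[-0.5,-0.5,1],[0,0,1],[0,0,0.5],[0,0,0]]' --twist '[[0,0,0],[0,0,0],[0,0,0],[0,0,0]]' --fingers '[10,10,10,10]'

```text
clock: 24.4
tcp_pos: [0.558, 0.2649, 0.206]
eef_rot: [-0.001, 3.141, 0.0]
ft_force: [-0.1, -1.0, -4.4]
grip_width: 0.0256
grip_force: 59.8
```

Request:
step_arm --slide '[[0,0,0.7],[0,0,0.7],[0,0,0]]' --twist '[[0,0,0],[0,0,0],[0,0,0]]' --fingers '[10,10,10]'

```text
clock: 24.7
tcp_pos: [0.5584, 0.2649, 0.2059]
eef_rot: [-0.002, 3.14, 0.001]
ft_force: [-1.9, 0.2, 3.7]
grip_width: 0.0261
grip_force: 60.3
```

Request:
step_arm --slide '[[0,0,0],[0,0,0],[0,0,0],[0,0,-15],[0,0,-40],[0,0,-42],[30,2,0],[35,2,0],[35,2,0],[30,1,0],[10,0,0],[0,0,0],[0,0,0]]' --twist '[[0,0,0],[0,0,0],[0,0,0],[0,0,0],[0,0,0],[0,0,0],[0,0,0],[0,0,0],[0,0,0],[0,0,0],[0,0,0],[0,0,0],[0,0,0]]' --fingers '[50,50,50,50,50,50,50,50,50,50,50,50,50]'

```text
clock: 26.0
tcp_pos: [0.4186, 0.272, 0.3016]
eef_rot: [-0.001, 3.141, 0.001]
ft_force: [-0.3, 0.4, -0.8]
grip_width: 0.0498
grip_force: 0.0
```

```bash
python3 w.py 3 .215
python3 - <<'E'
from h import *
im,d=arm.get_image("scene"); cv2.imwrite("pics/s3.png",im[:,:,::-1])
C=cloud("scene",d)
for zl,zh,nm in((.02,.024,'-'),(.25,.27,'cork'),(.06,.14,'body')):
    m=(C[...,2]>zl)&(C[...,2]<zh)&(abs(C[...,0]-.559)<.06)&(abs(C[...,1]-.265)<.06); q=C[m]
    if len(q)>10: print(nm,len(q),axis(q))
E
```

```text
26.0 [0.41863166 0.27202588 0.30159833] [-1.43646159e-03  3.14078631e+00  6.40787773e-04] 0.049786135093959565 [ 0.9   0.12 -0.17  0.   -1.28 -2.47]
[262. 201.] 1045 top 0.2423 ctr [0.4174 0.2735] [196. 154.  91.]
[  2. 296.] 73 top 0.223 ctr [ 0.5404 -0.0194] [146. 113.  69.]
[253. 318.] 371 top 0.2392 ctr [0.5484 0.2662] [88. 81. 53.]
[ 10. 347.] 691 top 0.2518 ctr [ 0.6083 -0.018 ] [163. 146. 128.]
board [[0.4113, -0.0618, 0.1906], [0.5072, 0.025, 0.1986], [0.6523, 0.2726, 0.2007]]
- 230 (array([0.55948155, 0.26412767]), np.float64(0.040528828302824615))
cork 207 (array([0.56075542, 0.26368738]), np.float64(0.010820339396272551))
body 1411 (array([0.56030237, 0.26353086]), np.float64(0.029242828231667944))
```

View pics/s3.png

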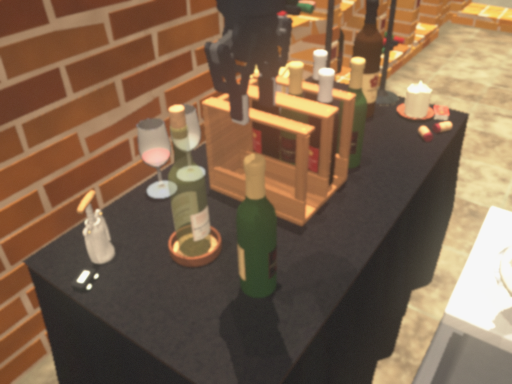

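The picture shows the re-corked bottle standing centred in the coaster (190,245), offset from it by about 2 mm. Next is the lone green bottle.

Request:
step_arm --slide '[[1,1.5,35],[0,0,35],[0,0,25],[0,0,9.5],[0,0,0],[0,0,0],[0,0,0],[0,0,0],[0,0,0]]' --twist '[[0,0,0],[0,0,0],[0,0,0],[0,0,0],[0,0,0],[0,0,0],[0,0,0],[0,0,0],[0,0,0]]' --fingers '[50,50,50,50,50,10,10,10,10]'

```text
clock: 27.0
tcp_pos: [0.4178, 0.2739, 0.1986]
eef_rot: [-0.002, 3.139, 0.003]
ft_force: [1.1, 0.0, 5.0]
grip_width: 0.0259
grip_force: 59.4
```

Request:
step_arm --slide '[[0,0,-4],[0,0,-6],[0,0,-6],[2,-4,0],[4,-8,0],[6,-14,0],[7,-20,0],[7,-20,0],[7,-20,0],[7,-20,0],[7,-20,0],[5,-20,0],[3,-20,0],[0,-20,0],[0,-15,0],[0,-9,0],[0,-5,0],[0,-2,0],[0,0,0]]' --twist '[[0,0,0],[0,0,0],[0,0,0],[0,0,0],[0,0,0],[0,0,0],[0,0,0],[0,0,0],[0,0,0],[0,0,0],[0,0,0],[0,0,0],[0,0,0],[0,0,0],[0,0,0],[0,0,0],[0,0,0],[0,0,0],[0,0,0]]' --fingers '[10,10,10,10,10,10,10,10,10,10,10,10,10,10,10,10,10,10,10]'

```text
clock: 28.9
tcp_pos: [0.3622, 0.0562, 0.213]
eef_rot: [-0.001, 3.141, 0.0]
ft_force: [0.1, -0.1, -5.4]
grip_width: 0.0257
grip_force: 59.6
```

Run:
```python
from h import *
im,d=arm.get_image("scene"); C=cloud("scene",d); s=arm.state(); print(s['tcp_pos'],s['ft_force'])
for zl,zh in((.04,.07),(.07,.1),(.1,.15)):
    m=(C[...,2]>zl)&(C[...,2]<zh)&(abs(C[...,0]-.365)<.05)&(abs(C[...,1]-.057)<.05); q=C[m]
    print(len(q),axis(q), q[:,2].min())
```

```text
[0.36221128 0.0564416  0.21291566] [ 0.20751802 -0.28779131 -6.99810533]
426 (array([0.36150531, 0.05587662]), np.float64(0.028145310188705495)) 0.04005404541209845
461 (array([0.36156322, 0.05581714]), np.float64(0.02828718538720067)) 0.0701021570987786
846 (array([0.36233775, 0.05531098]), np.float64(0.028996054785437986)) 0.10025945566547517
```

Request:
step_arm --slide '[[-4,0,-1],[-8,0,0],[-12,0,0],[-16,0,0],[-16,0,0],[-16,0,0],[-16,0,0],[-16,0,0],[-16,0,0],[-16,0,0],[-16,0,0],[-16,0,0],[-16,0,0],[-16,0,0],[-16,0,0],[-16,0,0],[-8,0,0],[-4,0,0],[-1,0,0],[0,0,0]]' --twist '[[0,0,0],[0,0,0],[0,0,0],[0,0,0],[0,0,0],[0,0,0],[0,0,0],[0,0,0],[0,0,0],[0,0,0],[0,0,0],[0,0,0],[0,0,0],[0,0,0],[0,0,0],[0,0,0],[0,0,0],[0,0,0],[0,0,0],[0,0,0]]' --fingers '[10,10,10,10,10,10,10,10,10,10,10,10,10,10,10,10,10,10,10,10]'

```text
clock: 30.95
tcp_pos: [0.6067, 0.0563, 0.2136]
eef_rot: [0.001, -3.141, 0.0]
ft_force: [-0.1, 0.2, -6.3]
grip_width: 0.0256
grip_force: 59.6
```

Request:
step_arm --slide '[[0,0,1.5],[0,0,1],[0,0,0]]' --twist '[[0,0,0],[0,0,0],[0,0,0]]' --fingers '[10,10,10]'

```text
clock: 31.25
tcp_pos: [0.6066, 0.0564, 0.2114]
eef_rot: [0.001, -3.141, -0.0]
ft_force: [0.3, -0.2, -6.2]
grip_width: 0.0258
grip_force: 59.6
```

Request:
step_arm --slide '[[0,0,0.7],[0,0,0.7],[0,0,0]]' --twist '[[0,0,0],[0,0,0],[0,0,0]]' --fingers '[10,10,10]'

```text
clock: 31.55
tcp_pos: [0.6073, 0.0564, 0.2107]
eef_rot: [-0.002, 3.141, 0.0]
ft_force: [-0.6, 0.4, -2.6]
grip_width: 0.0256
grip_force: 59.9
```

Request:
step_arm --slide '[[0,0,0.4],[0,0,0],[0,0,0],[0,0,0],[0,0,-10],[0,0,-30],[0,0,-35],[28,-40,0],[28,-40,0],[28,-40,0],[28,-40,0],[31,-44,0],[0,0,0],[0,0,0]]' --twist '[[0,0,0],[0,0,0],[0,0,0],[0,0,0],[0,0,0],[0,0,0],[0,0,0],[0,0,0],[0,0,0],[0,0,0],[0,0,0],[0,0,0],[0,0,0],[0,0,0]]' --fingers '[10,10,50,50,50,50,50,50,50,50,50,50,50,50]'

```text
clock: 32.95
tcp_pos: [0.4664, -0.1456, 0.2861]
eef_rot: [0.002, 3.139, -0.001]
ft_force: [0.5, 1.1, 0.5]
grip_width: 0.0498
grip_force: 0.0
```

```bash
python3 w.py 4 .215
```

```text
32.95 [ 0.46640575 -0.14557155  0.28605348] [ 1.92550269e-03  3.13857302e+00 -5.06822004e-04] 0.04983357083005858 [ 0.03  0.11 -0.22  0.   -1.23 -1.6 ]
[257. 206.] 1215 top 0.2422 ctr [ 0.464  -0.1475] [188. 146.  87.]
[404. 218.] 1781 top 0.254 ctr [ 0.4722 -0.0309] [194. 178. 155.]
[213. 242.] 160 top 0.2995 ctr [ 0.4639 -0.174 ] [70. 65. 60.]
[306. 243.] 160 top 0.2996 ctr [ 0.4642 -0.1175] [84. 70. 61.]
[382. 271.] 451 top 0.2495 ctr [ 0.5283 -0.0245] [158. 122.  74.]
[257. 291.] 1106 top 0.242 ctr [ 0.5484 -0.1476] [215. 207. 197.]
[463. 330.] 575 top 0.2534 ctr [0.5999 0.0593] [177. 147.  92.]
[372. 350.] 440 top 0.2537 ctr [ 0.6084 -0.0343] [208. 199. 187.]
board [[0.434, -0.1498, 0.1908], [0.4961, 0.0183, 0.1986], [0.6258, 0.1049, 0.2006]]
```

Request:
step_arm --slide '[[2,-2,30],[0,0,35],[0,0,16],[0,0,7],[0,0,0],[0,0,0],[0,0,0],[0,0,0],[0,0,0]]' --twist '[[0,0,0],[0,0,0],[0,0,0],[0,0,0],[0,0,0],[0,0,0],[0,0,0],[0,0,0],[0,0,0]]' --fingers '[50,50,50,50,50,10,10,10,10]'

```text
clock: 33.9
tcp_pos: [0.4655, -0.1468, 0.198]
eef_rot: [-0.002, 3.138, -0.001]
ft_force: [0.3, -0.2, 4.1]
grip_width: 0.0257
grip_force: 59.4
```

Request:
step_arm --slide '[[0,0,-4],[0,0,-6.5],[0,0,-6],[4,0,0],[8,0,0],[13,0,0],[16,0,0],[16,0,0],[16,0,0],[14,0,0],[8,0,0],[4,0,0],[1,0,0],[0,0,0]]' --twist '[[0,0,0],[0,0,0],[0,0,0],[0,0,0],[0,0,0],[0,0,0],[0,0,0],[0,0,0],[0,0,0],[0,0,0],[0,0,0],[0,0,0],[0,0,0],[0,0,0]]' --fingers '[10,10,10,10,10,10,10,10,10,10,10,10,10,10]'

```text
clock: 35.3
tcp_pos: [0.3649, -0.1467, 0.2133]
eef_rot: [-0.002, 3.141, -0.0]
ft_force: [0.4, -0.0, -5.9]
grip_width: 0.0253
grip_force: 59.2
```

Request:
step_arm --slide '[[0,5,0],[0,12,0],[0,20,0],[0,20,0],[0,20,0],[0,20,0],[0,20,0],[0,20,0],[0,20,0],[0,20,0],[0,14,0],[0,8,0],[0,3,0],[0,0,0],[0,0,0]]' --twist '[[0,0,0],[0,0,0],[0,0,0],[0,0,0],[0,0,0],[0,0,0],[0,0,0],[0,0,0],[0,0,0],[0,0,0],[0,0,0],[0,0,0],[0,0,0],[0,0,0],[0,0,0]]' --fingers '[10,10,10,10,10,10,10,10,10,10,10,10,10,10,10]'

```text
clock: 36.8
tcp_pos: [0.3641, 0.0549, 0.213]
eef_rot: [0.001, -3.141, 0.001]
ft_force: [-0.4, 0.1, -5.5]
grip_width: 0.0259
grip_force: 59.6
```

Request:
step_arm --slide '[[-4,0,-0.5],[-8,0,0],[-12,0,0],[-16,0,0],[-16,0,0],[-16,0,0],[-16,0,0],[-16,0,0],[-16,0,0],[-16,0,0],[-16,0,0],[-16,0,0],[-6,0,0],[-3,0,0],[-1,0,0],[0,0,0],[0,0,1],[0,0,1],[0,0,0]]' --twist '[[0,0,0],[0,0,0],[0,0,0],[0,0,0],[0,0,0],[0,0,0],[0,0,0],[0,0,0],[0,0,0],[0,0,0],[0,0,0],[0,0,0],[0,0,0],[0,0,0],[0,0,0],[0,0,0],[0,0,0],[0,0,0],[0,0,0]]' --fingers '[10,10,10,10,10,10,10,10,10,10,10,10,10,10,10,10,10,10,10]'

```text
clock: 38.7
tcp_pos: [0.5419, 0.0555, 0.2116]
eef_rot: [0.002, -3.141, -0.0]
ft_force: [-0.4, -0.5, -6.4]
grip_width: 0.0259
grip_force: 59.6
```

Request:
step_arm --slide '[[0,0,0.7],[0,0,0.7],[0,0,0.7],[0,0,0]]' --twist '[[0,0,0],[0,0,0],[0,0,0],[0,0,0]]' --fingers '[10,10,10,10]'

```text
clock: 39.1
tcp_pos: [0.5425, 0.0554, 0.2101]
eef_rot: [-0.002, 3.141, 0.0]
ft_force: [0.4, 0.0, -2.6]
grip_width: 0.0257
grip_force: 60.0
```

Request:
step_arm --slide '[[0,0,0.4],[0,0,0],[0,0,0],[0,0,-10],[0,0,-30],[0,0,-36],[-2,-40,0],[-2,-40,0],[-2,-40,0],[-2,-40,0],[0,-42.5,0],[0,0,0],[0,0,30],[0,0,30],[0,0,20],[0,0,6.5],[0,0,0],[0,0,0]]' --twist '[[0,0,0],[0,0,0],[0,0,0],[0,0,0],[0,0,0],[0,0,0],[0,0,0],[0,0,0],[0,0,0],[0,0,0],[0,0,0],[0,0,0],[0,0,0],[0,0,0],[0,0,0],[0,0,0],[0,0,0],[0,0,0]]' --fingers '[10,50,50,50,50,50,50,50,50,50,50,50,50,50,50,50,50,50]'

```text
clock: 40.9
tcp_pos: [0.5515, -0.147, 0.2002]
eef_rot: [-0.002, 3.139, -0.001]
ft_force: [-0.0, -0.9, 0.6]
grip_width: 0.0502
grip_force: 0.0
```

Request:
step_arm --slide '[[0,0,0],[0,0,0],[0,0,0],[0,0,0]]' --twist '[[0,0,0],[0,0,0],[0,0,0],[0,0,0]]' --fingers '[10,10,10,10]'

```text
clock: 41.3
tcp_pos: [0.5513, -0.1473, 0.2002]
eef_rot: [-0.002, 3.139, -0.001]
ft_force: [-0.3, 0.4, 6.9]
grip_width: 0.0256
grip_force: 59.2
```

Request:
step_arm --slide '[[0,0,-4],[0,0,-6.5],[0,0,-6],[4,0,0],[8,0,0],[14,0,0],[20,0,0],[20,0,0],[20,0,0],[20,0,0],[20,0,0],[20,0,0],[20,0,0],[12,0,0],[6,0,0],[3,0,0],[0,0,0]]' --twist '[[0,0,0],[0,0,0],[0,0,0],[0,0,0],[0,0,0],[0,0,0],[0,0,0],[0,0,0],[0,0,0],[0,0,0],[0,0,0],[0,0,0],[0,0,0],[0,0,0],[0,0,0],[0,0,0],[0,0,0]]' --fingers '[10,10,10,10,10,10,10,10,10,10,10,10,10,10,10,10,10]'

```text
clock: 43.0
tcp_pos: [0.3637, -0.1472, 0.2153]
eef_rot: [-0.001, 3.141, -0.0]
ft_force: [0.0, -0.2, -6.5]
grip_width: 0.0258
grip_force: 59.3
```

Request:
step_arm --slide '[[0,5,0],[0,12,0],[0,20,0],[0,20,0],[0,20,0],[0,20,0],[0,20,0],[0,20,0],[0,20,0],[0,20,0],[0,15,0],[0,8,0],[0,4,0],[0,0,0],[0,0,0]]' --twist '[[0,0,0],[0,0,0],[0,0,0],[0,0,0],[0,0,0],[0,0,0],[0,0,0],[0,0,0],[0,0,0],[0,0,0],[0,0,0],[0,0,0],[0,0,0],[0,0,0],[0,0,0]]' --fingers '[10,10,10,10,10,10,10,10,10,10,10,10,10,10,10]'

```text
clock: 44.5
tcp_pos: [0.3632, 0.0564, 0.215]
eef_rot: [0.001, -3.141, 0.001]
ft_force: [0.0, -0.9, -5.3]
grip_width: 0.0255
grip_force: 59.7
```

Request:
step_arm --slide '[[-4,0,-0.5],[-8,0,0],[-12,0,0],[-16,0,0],[-16,0,0],[-16,0,0],[-16,0,0],[-12,1,0],[-7,1,0],[-3,0,0],[-1,0,0],[0,0,0],[0,0,1],[0,0,1],[0,0,0.5],[0,0,0]]' --twist '[[0,0,0],[0,0,0],[0,0,0],[0,0,0],[0,0,0],[0,0,0],[0,0,0],[0,0,0],[0,0,0],[0,0,0],[0,0,0],[0,0,0],[0,0,0],[0,0,0],[0,0,0],[0,0,0]]' --fingers '[10,10,10,10,10,10,10,10,10,10,10,10,10,10,10,10]'

```text
clock: 46.1
tcp_pos: [0.4741, 0.0589, 0.2131]
eef_rot: [0.002, -3.141, 0.0]
ft_force: [-0.2, -0.0, -6.6]
grip_width: 0.0253
grip_force: 59.7
```

Request:
step_arm --slide '[[0,0,0.5],[0,0,0.5],[0,0,0]]' --twist '[[0,0,0],[0,0,0],[0,0,0]]' --fingers '[10,10,10]'

```text
clock: 46.4
tcp_pos: [0.4744, 0.0589, 0.2123]
eef_rot: [-0.001, 3.141, 0.0]
ft_force: [-0.8, -0.1, -4.7]
grip_width: 0.0259
grip_force: 60.0
```

Just touching; release, rise and go back to the viewing pose.

Request:
step_arm --slide '[[0,0,0.6],[0,0,0.3],[0,0,0],[0,0,0],[0,0,0],[0,0,-10],[0,0,-40],[0,0,-45],[0,0,-45],[-18,-2,0],[0,0,0],[0,0,0],[0,0,0]]' --twist '[[0,0,0],[0,0,0],[0,0,0],[0,0,0],[0,0,0],[0,0,0],[0,0,0],[0,0,0],[0,0,0],[0,0,0],[0,0,0],[0,0,0],[0,0,0]]' --fingers '[10,10,50,50,60,60,60,60,60,60,60,60,60]'

```text
clock: 47.7
tcp_pos: [0.4915, 0.0567, 0.3504]
eef_rot: [0.001, -3.14, 0.001]
ft_force: [0.2, 0.3, 0.4]
grip_width: 0.0602
grip_force: 0.0
```

```bash
python3 w.py 5 .225;  python3 - <<'E'
from h import *
im,d=arm.get_image("scene"); im2,_=arm.get_image("side"); cv2.imwrite("pics/f.png",cv2.resize(np.hstack([im,im2])[:,:,::-1],(800,300)))
E
```

```text
47.7 [0.49151911 0.05670015 0.35044534] [ 1.23587211e-03 -3.13961335e+00  1.21444124e-03] 0.060203514539081 [ 0.44  0.1  -0.08 -0.   -1.39 -2.01]
[171. 170.] 872 top 0.2544 ctr [ 0.4728 -0.029 ] [225. 220. 212.]
[262. 170.] 790 top 0.2543 ctr [0.4723 0.0583] [201. 181. 156.]
[176. 230.] 796 top 0.254 ctr [ 0.5378 -0.0312] [213. 197. 133.]
[258. 232.] 742 top 0.2541 ctr [0.5402 0.0549] [219. 204. 133.]
[452. 251.] 1128 top 0.2744 ctr [0.5596 0.2643] [161. 138.  92.]
[259. 283.] 721 top 0.254 ctr [0.6052 0.0562] [207. 189. 124.]
board [[0.4349, -0.0804, 0.1911], [0.5248, 0.0178, 0.1988], [0.6541, 0.2519, 0.2006]]
```

View pics/f.png

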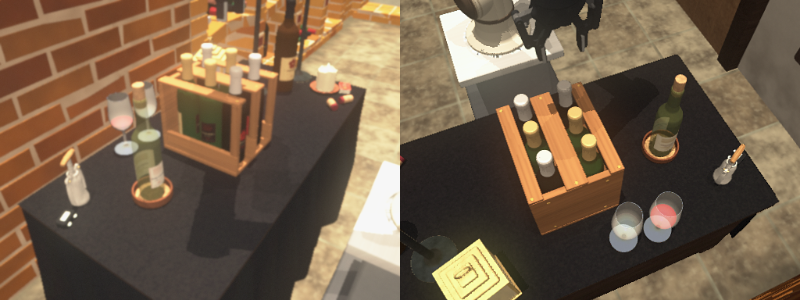

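The final views show all seven bottles upright. All positions are within about 2 mm of target, and the arm is clear.

```bash
python3 -c "
from cell import arm
print(arm.finish_job())"
```

```text
the job is handed in; nothing more can be done
None
```

The job is handed in after about 48 s of the 120 s: the re-corked bottle stands in the coaster, the lone green bottle is at the back of the left lane, and the two cleared bottles are back where they stood, each within about 2 mm by the last camera check, though no verdict came back.

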